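# Snug the screw clamp down on the slicer

### The job

The wooden slicer is lying loose under the crank-handled screw clamp on the board. Turn that clamp's crank clockwise until its pad meets the slicer, snug it firmly by feel without crushing the wood, and let go, leaving the slicer where it lies.

Things in the scene. Friction and masses are not known exactly. Their poses are not given: they have to be found in the camera images.
- crank_knob (a point): Centre of the black round grip on the clamp's crank: an upright cylinder, 24 mm in diameter, 42 mm tall, spinning freely on its pin, so a hand that holds it need not turn. The flat steel crank arm (15 mm wide) begins about 21 mm below this point. It stands 55 mm from the screw's axis, 0.15 to 0.165 m above the board, and sinks with the screw.
- crank (a joint): Angle of the crank about the upright screw, rad: grows clockwise seen from above, starts at 0 to 1.5, may reach 7. Each rad lowers screw, crank and pad 4 mm; the pad meets the slicer at about 4.2. Free turning takes 2 to 4 N at the grip; friction keeps the screw where left. Past contact the rubber-sprung pad yields and the force rises by about 8 N per rad: snug is some 0.3 to 0.7 rad past.
- pad: Round dark pad, 34 mm in diameter, at the foot of the clamp's screw; origin at the centre of its underside, on the screw's axis, z up. It only moves straight up or down. The clamp is a dark steel arm on a post fixed to the board, its top 0.105 m above the board. A second, empty clamp with a straight bar handle stands apart and is not used.
- slicer: Loose wooden vegetable slicer lying flat on the board, 85 mm (its x) by 250 mm (its y) by 20 mm thick, with a steel plate, blade and 7 mm side rails on top. Origin at the centre of its underside; its plain end, about 90 mm from the origin towards -y, lies under the pad, its top there 20 mm above the board. 0.35 to 0.7 kg.
Not all that is in view belongs to the job. What is shaped like the part that bears crank_knob but blue is not meant.

How it is judged:
By the outcome, as a careful person would: the job done as asked, in the order asked, and still so for the second after the job is handed in, with the robot touching nothing.
It also fails if it takes over 45 s, if anything falls off the work surface, if the arm or the gripper's body presses on something with over 40 N, if the wrist force passes 120 N, or if a joint passes its speed limit or range.

### The arm

A 7-joint arm with a two-finger parallel gripper is mounted at the origin on the work surface. World frame = base frame: x ahead of the robot, y to its left, z up, the work surface at z = 0. Lengths are in m, angles in rad, forces in N, time in s.
With the tool pointing down it reaches from about 0.425 to 0.875 m from the base axis. Payload 4.7 kg.
Tool frame: the origin (TCP) lies on the centre line of the jaws, within the pads' length; the fingertips stand 25 mm ahead of it and the grasp point (between the pads) lies 6 mm ahead of it (r.tip_extent is the distance from the TCP to the fingertips, in m); y points along the fingers, z is the direction in which the jaws open and shut, and the axes are right-handed (so a half turn about y gives the same grasp; the last joint's range is limited). The gripper opens to 87 mm and grips with 3 to 60 N. Pads are 19 mm wide; open, the fingers measure 117 mm over their backs; the gripper's body (75 mm by 190 mm) begins 51 mm behind the grasp point.
Start: joints at [1.197, 0.321, -0.07, 1.45, 0.023, 1.371, -0.057], TCP at [0.246, -0.602, 0.248] pointing down, gripper open.
Joint ranges: [-2.86, 2.86], [-0.3, 2.09], [-1.38, 1.24], [0.06, 2.45], [-1.56, 4.7], [0.09, 2.05], [-2.69, 2.69]. Speed limits (rad/s): [2.57, 2.57, 3.14, 3.14, 3.14, 3.14, 3.14].

### API

Orientations are given as [roll, pitch, yaw] about the fixed x, y, z axes, in that order (R = Rz(yaw) Ry(pitch) Rx(roll)).
In Python, from workcell import get_state, grab_frame, camera_params, ticket, r gives the robot as it stands.
- The arm moves only by the tool send_rows, never from a script. Its argument "targets" is one flat list of numbers, 5 for each row, row after row: the shift along the tool's x, y, z in cm, then the turn about the tool's y in degrees, then the closure, from -1 (fully open) to 1 (shut), so that 0 is half open. A call has exactly 8 rows; each row is the pose to reach, as a shift and turn from the pose measured when the call began, along the tool's axes at that moment; what a row does not reach only later rows make up. A row lasts 1/8 s, in which the tool goes at most 62.5 mm and 10.7 degrees, less where a joint would pass 70% of its speed; a pose out of reach is approached as far as the arm can. A call with a gripper value outside its range is refused whole. The fingers move at their own pace and stop on an object; "grip_force" is the grip in N (left out, the last holds). Time passes only in rows, so rows that repeat a pose let the fingers close, or fill a call up. It gives the time, the measured TCP pose, the force and the opening at its end, in the units of the state.
- get_state(): the state, without advancing time (a new reading comes with each control period).
- grab_frame(name): name is "scene" or "top"; returns (picture, depth): 480x640x3 uint8, red, green, blue; 480x640 float32, m along the optical axis (not along the pixel's ray), 0 where there is no reading.
- camera_params(name): a dict with "fx", "fy", "cx", "cy" (pixels), "dist_coeffs" ([k1, k2, p1, p2, k3] as OpenCV has them; the pictures are not rectified), "R" (3x3) and "t" (3): a world point X has camera coordinates R X + t. Camera axes: x right, y down, z forward; pixel columns grow to the right and rows downward; lengths in m; the calibration is good to about 2 mm. A picture is of the moment at which its call begins. camera_params takes no time and is no camera call.
- ticket.close_job(): hands the job in, once; it reports no verdict.
The state is a dict: "time": time; "q": joint angles; "qd": joint speeds; "tau": joint torques, N m; "ee_pos": TCP position; "ee_rot": TCP orientation; "contact_force": force on the tool from outside, world axes, zero at the start; "torque": the same for the moment, N m; "width": opening from 0.0 (shut) to 1.0 (fully open).
Only numpy, scipy, OpenCV 4.12 (cv2) and the standard library are available. Lean on these libraries where they do the work, as an engineer would, in place of code of your own. Each camera call takes 0.05 s, during which the arm holds its last target. There are 200 camera calls.

## Working session

There is one attempt and no reset: what is moved stays moved. The work goes in short steps, Python scripts to look and compute and a tool call to move; the robot and the scene stay as the last step left them, time stands still between calls to the robot, and variables do not carry over. Pictures are saved under pics/ and viewed, about 8 in all and at most 12, crops included, and the job is handed in when it is done.

Besides the shell and the picture viewer there is one more tool, called after "Emit:" in YAML: its name, and indented under it one key for each argument. send_rows: Moves the arm, as the interface text tells. Its arguments: {"type":"object","properties":{"targets":{"type":"array"},"grip_force":{"type":"number"}},"required":["targets"]}

```bash
mkdir -p pics; ls
cat > h.py <<'E'
import numpy as np, cv2
from workcell import get_state, grab_frame, camera_params, ticket, r
def world(cam,u,v,d):
    p=camera_params(cam);K=np.array([[p['fx'],0,p['cx']],[0,p['fy'],p['cy']],[0,0,1]])
    uv=np.stack([np.ravel(u),np.ravel(v)],1).astype(float).reshape(-1,1,2)
    n=cv2.undistortPoints(uv,K,np.array(p['dist_coeffs'])).reshape(-1,2)
    d=np.ravel(d)
    c=np.c_[n*d[:,None],d]
    return (c-np.ravel(p['t']))@np.array(p['R'])
E
python3 - <<'E'
from h import *
for c in('scene','top'):
    im,d=grab_frame(c);cv2.imwrite(f'pics/{c}1.png',im[...,::-1]);np.save(f'{c}1.npy',d);np.save(f'{c}1i.npy',im)
    p=camera_params(c);print(c,-np.array(p['R']).T@np.ravel(p['t']))
print(get_state())
E
```

```text
pics
scene [ 1.04184158 -0.35423099  0.77188567]
top [ 0.50647356 -0.07780897  0.94428018]
{'time': 0.1, 'q': array([ 1.1970758 ,  0.32171795, -0.07005318,  1.45154643,  0.02260418,
        1.37079135, -0.05690827]), 'qd': array([ 0.00046877,  0.00023214,  0.00055482, -0.002044  ,  0.00036469,
        0.00136676, -0.0012351 ]), 'tau': array([-1.04899464e-03, -4.92571378e+01, -4.06471314e-01, -3.13397884e+01,
       -6.43320079e-02,  3.94832273e-02,  6.61102217e-05]), 'ee_pos': array([ 0.2455807 , -0.60133969,  0.24659398]), 'ee_rot': array([-1.57247000e+00, -1.07023288e-04, -2.75378169e+00]), 'contact_force': array([-0.19531406,  0.74629011,  0.67919072]), 'torque': array([-0.02861184, -0.02958853,  0.04002938]), 'width': 0.9955637964189711}
```

View pics/scene1.png

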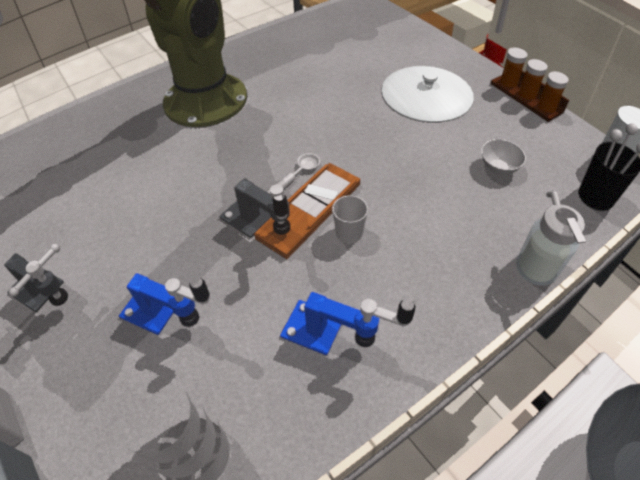

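View pics/top1.png

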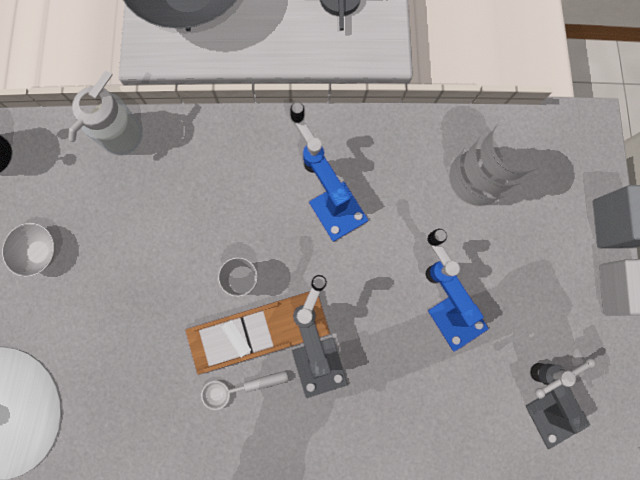

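The top view shows the grey clamp with its screw at about (305,316), the knob at (319,283) and the slicer to the left. The blue clamps are decoys. Next I measure the knob and screw.

Run:
```python
from h import *
d=np.load('top1.npy');im=np.load('top1i.npy')
V,U=np.mgrid[265:400,180:360]
P=world('top',U,V,d[265:400,180:360]);C=im[265:400,180:360].reshape(-1,3).astype(int)
s=(C.sum(1)<140)&(P[:,2]>.14)&(np.ravel(V)<300)
k=P[s];print('knob',s.sum(),k.min(0),k.max(0),np.median(k,0))
zt=np.median(k[:,2]); t=k[abs(k[:,2]-zt)<.006]; print(cv2.minEnclosingCircle(t[:,:2].astype(np.float32)))
for nm,u,v in(('screw',305,316),('arm',312,300),('board',260,420),('slc end',300,330),('slcfar',196,352),('post',320,372),('cup',238,265),('cuprim',222,277)):
    print(nm,np.median(world('top',*np.meshgrid([u-1,u,u+1],[v-1,v,v+1]),d[v-1:v+2,u-1:u+2]),0).round(4))
h=(P[:,2]>.12);print('high n',h.sum())
g=im[255:405,170:370][...,::-1];cv2.imwrite('pics/crop.png',cv2.resize(g,None,fx=4,fy=4,interpolation=cv2.INTER_CUBIC))
m=h&(np.hypot(*(P[:,:2]-world('top',[305],[316],[d[316,305]])[0,:2]).T)<.015);print('screw head',m.sum(),P[m].mean(0),P[m].min(0),P[m].max(0))
```

```text
knob 36 [ 0.54500116 -0.11598219  0.16193572] [ 0.56766031 -0.0963878   0.18372394] [ 0.54969311 -0.10244089  0.17956045]
((0.556296706199646, -0.1067512184381485), 0.011518051847815514)
screw [ 0.5063 -0.0857  0.1436]
arm [ 0.5313 -0.0971  0.1382]
board [ 3.2e-01 -4.1e-03  3.0e-04]
slc end [ 0.483  -0.0777  0.0963]
slcfar [0.4433 0.1097 0.0192]
post [ 0.4153 -0.1099  0.0991]
cup [0.6006 0.0361 0.0136]
cuprim [0.5757 0.0595 0.0519]
high n 664
screw head 313 [ 0.50729789 -0.08269607  0.44234204] [ 0.49537083 -0.09702037  0.13572205] [ 0.52040436 -0.07470935  0.94428018]
```

View pics/crop.png

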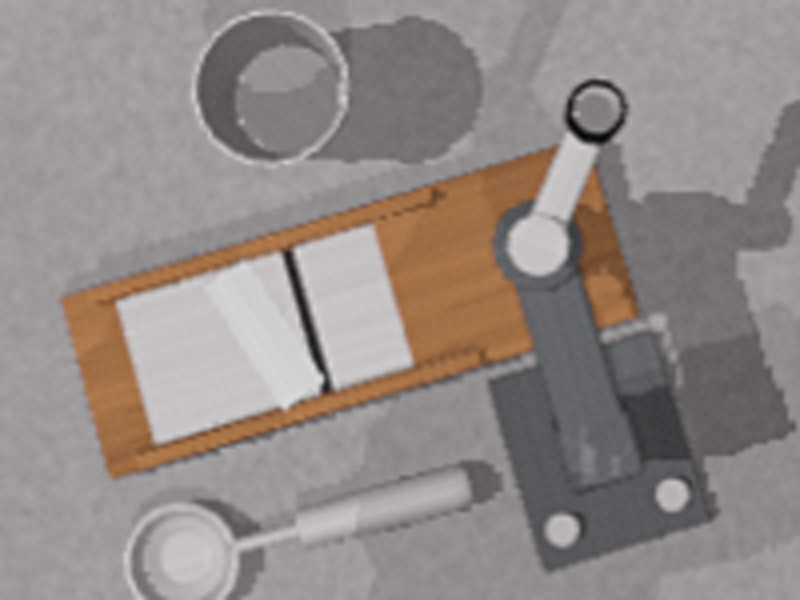

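Run:
```python
from h import *
d=np.load('top1.npy')
def ray(u,v,z):
    a=world('top',[u],[v],[.5])[0];b=world('top',[u],[v],[1.])[0];return a+(b-a)*(z-a[2])/(b[2]-a[2])
for v,u in((282,319),(283,320),(282,318),(280,319)):print('kn',world('top',[u],[v],[d[v,u]])[0].round(4))
K=ray(319.25,282.5,.18);S=ray(304.5,316.25,.1436)
print('K',K,'S',S,np.linalg.norm((K-S)[:2]),np.degrees(np.arctan2(K[1]-S[1],K[0]-S[0])))
for u,v in((620,215),(625,290),(568,380),(505,150),(620,260),(610,200)):print(u,v,world('top',[u],[v],[d[v,u]])[0].round(3))
# knob from scene camera
ds=np.load('scene1.npy');im=np.load('scene1i.npy')
V,U=np.mgrid[180:222,268:295];P=world('scene',U,V,ds[180:222,268:295])
dark=im[180:222,268:295].reshape(-1,3).astype(int).sum(1)<110
q=dark&(P[:,2]>.142)&(np.hypot(*(P[:,:2]-K[:2]).T)<.025);print(q.sum(),P[q].min(0),P[q].max(0),P[q].mean(0))
s=get_state();from scipy.spatial.transform import Rotation as R
M=R.from_euler('xyz',s['ee_rot']).as_matrix();print(M.round(3))
tgt=np.r_[K[:2],.26];print('tool shift cm',100*M.T@(tgt-s['ee_pos']))
```

```text
kn [ 0.5595 -0.1084  0.1434]
kn [ 0.5579 -0.11    0.1427]
kn [ 0.5595 -0.1069  0.1423]
kn [ 0.5627 -0.1085  0.1416]
K [ 0.55627203 -0.10738514  0.18      ] S [ 0.50588222 -0.08495093  0.1436    ] 0.05515819857136777 -23.999258416691255
620 215 [ 0.677 -0.659  0.087]
625 290 [ 0.542 -0.66   0.079]
568 380 [ 0.397 -0.506  0.142]
505 150 [ 0.828 -0.49  -0.001]
620 260 [ 0.597 -0.666  0.064]
610 200 [ 0.71  -0.659  0.063]
174 [ 0.55475644 -0.11999844  0.14868239] [ 0.57304696 -0.1010189   0.18275273] [ 0.56767453 -0.11252886  0.16674638]
[[-0.926 -0.001  0.378]
 [-0.378  0.002 -0.926]
 [ 0.    -1.    -0.002]]
tool shift cm [-47.44129267  -1.28880952 -33.98031607]
```

Emit:
send_rows:
  targets: [-4.5,-1,-3.2,6,-0.26,-9,-1.2,-6.5,15,-0.26,-14,-1.2,-10,24,-0.26,-19,-1.2,-13.6,33,-0.26,-24,-1.2,-17.2,42,-0.26,-29,-1.2,-20.8,51,-0.26,-34,-1.2,-24.4,60,-0.26,-38,-1.2,-27.2,67,-0.26]
  grip_force: 25

```text
time: 1.1
ee_pos: [0.4954, -0.2031, 0.2588]
ee_rot: [-1.572, -0.002, 2.358]
contact_force: [1.0, -0.6, 0.2]
width: 0.631
```

```bash
cat >> h.py <<'E'
from scipy.spatial.transform import Rotation as Rt
K=np.array([.5563,-.1074]);S=np.array([.5059,-.0850])
def shift(p):
    s=get_state();M=Rt.from_euler('xyz',s['ee_rot']).as_matrix();return (100*M.T@(np.array(p)-s['ee_pos'])).round(2)
E
python3 - <<'E'
from h import *
s=get_state();print(s['q'].round(2),s['ee_pos'],s['ee_rot'],s['contact_force'],s['width'])
M=Rt.from_euler('xyz',s['ee_rot']).as_matrix();print(M.round(3))
print(shift([*K,.22]),shift([*K,.17]))
E
```

```text
[ 0.66  0.09 -0.34  1.71  0.03  1.35 -2.04] [ 0.49540072 -0.20307382  0.25882886] [-1.57154805e+00 -1.88245678e-03  2.35764965e+00] [ 1.0149911  -0.60670724  0.15772553] 0.6313548328240515
[[-0.708 -0.001 -0.706]
 [ 0.706  0.002 -0.708]
 [ 0.002 -1.    -0.001]]
[  2.44   3.9  -11.07] [  2.43   8.9  -11.07]
```

Emit:
send_rows:
  targets: [1,0,-4,0,-0.26,2,0,-8,0,-0.26,2.4,1,-11.1,0,-0.26,2.4,3,-11.1,0,-0.26,2.4,5,-11.1,0,-0.26,2.4,7,-11.1,0,-0.26,2.4,8.4,-11.1,0,-0.26,2.4,8.9,-11.1,0,-0.26]

```text
time: 2.1
ee_pos: [0.5561, -0.1073, 0.1689]
ee_rot: [-1.571, -0.003, 2.358]
contact_force: [-0.7, 0.7, 0.4]
width: 0.632
```

Run:
```python
from h import *
im,d=grab_frame('scene');cv2.imwrite('pics/s2.png',cv2.resize(im[120:300,180:380,::-1],None,fx=4,fy=4,interpolation=cv2.INTER_CUBIC)[:600])
print(shift([*K,.17]),get_state()['contact_force'])
```

```text
[-0.01 -0.11 -0.  ] [ 0.08115354 -0.919873    0.03398495]
```

View pics/s2.png

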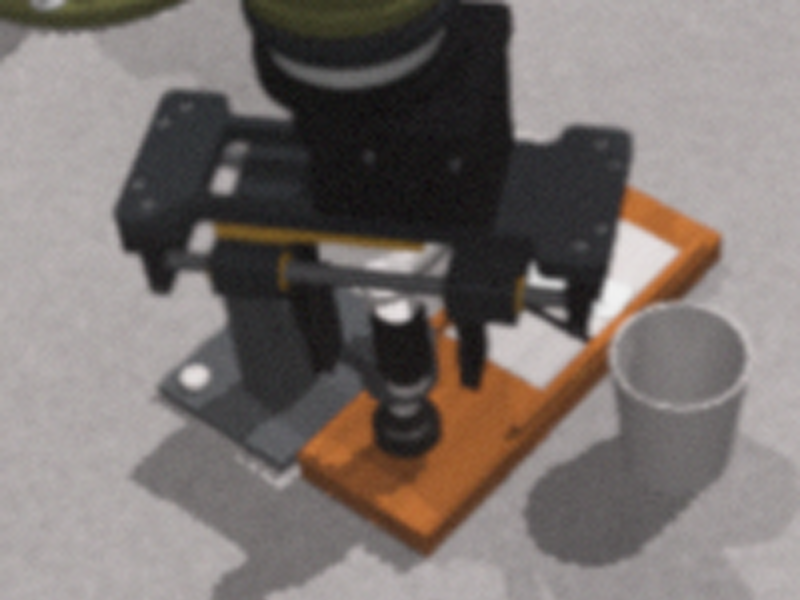

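The knob, at (400,340) in the crop, stands between the two fingers. Closing.

Emit:
send_rows:
  targets: [0,0,0,0,0.2,0,0,0,0,0.4,0,0,0,0,0.6,0,0,0,0,1,0,0,0,0,1,0,0,0,0,1,0,0,0,0,1,0,0,0,0,1]
  grip_force: 25

```text
time: 3.15
ee_pos: [0.5567, -0.1072, 0.1692]
ee_rot: [-1.572, -0.002, 2.358]
contact_force: [2.3, 0.8, 1.6]
width: 0.266
```

```bash
cat >> h.py <<'E'
def arc(dphi,n=8,lead=0.0):
    # clockwise rows from the current azimuth; shifts in tool cm
    s=get_state();p=s['ee_pos'];M=Rt.from_euler('xyz',s['ee_rot']).as_matrix()
    a=np.arctan2(p[1]-S[1],p[0]-S[0]);rad=np.hypot(*(p[:2]-S))
    t=np.array([np.sin(a),-np.cos(a),0])
    print('az',np.degrees(a).round(1),'r',rad.round(4),'z',p[2].round(4),'F',s['contact_force'].round(2),'Ft',-(s['contact_force']@t).round(2),'w',s['width'].round(3))
    for i in range(1,n+1):
        b=a-dphi*i/n
        q=np.r_[S+.055*np.array([np.cos(b),np.sin(b)]),p[2]-.004*dphi*i/n]
        print((100*M.T@(q-p)).round(2).tolist(),end=' ')
    print()
E
python3 - <<'E'
from h import *
arc(.8)
E
```

```text
Traceback (most recent call last):
  File "h.py", line 19, in arc
    print('az',np.degrees(a).round(1),'r',rad.round(4),'z',p[2].round(4),'F',s['contact_force'].round(2),'Ft',-(s['contact_force']@t).round(2),'w',s['width'].round(3))
                                                                                                                                                   ^^^^^^^^^^^^^^^^
AttributeError: 'float' object has no attribute 'round'
```

```bash
sed -i "s/s\['width'\].round(3)/round(s['width'],3)/" h.py
python3 -c "
from h import *
arc(.8)"
```

```text
az -23.6 r 0.0555 z 0.1692 F [2.27 0.82 1.63] Ft 1.65 w 0.266
[-0.13, 0.04, 0.54] [-0.25, 0.08, 1.07] [-0.32, 0.12, 1.62] [-0.33, 0.16, 2.17] [-0.29, 0.2, 2.72] [-0.19, 0.24, 3.26] [-0.04, 0.28, 3.79] [0.16, 0.32, 4.3]
```

Emit:
send_rows:
  targets: [-0.13,0.04,0.54,0,1,-0.24,0.08,1.07,0,1,-0.31,0.12,1.62,0,1,-0.33,0.16,2.17,0,1,-0.29,0.2,2.72,0,1,-0.19,0.24,3.26,0,1,-0.04,0.28,3.79,0,1,0.16,0.32,4.3,0,1]

```text
time: 4.15
ee_pos: [0.5248, -0.1357, 0.1658]
ee_rot: [-1.572, -0.004, 2.358]
contact_force: [0.7, 5.7, 2.0]
width: 0.266
```

```bash
python3 -c "
from h import *
arc(.8)"
```

```text
az -69.6 r 0.0541 z 0.1658 F [0.71 5.74 1.99] Ft 2.67 w 0.266
[0.17, 0.04, 0.53] [0.47, 0.08, 0.99] [0.82, 0.12, 1.41] [1.21, 0.16, 1.8] [1.63, 0.2, 2.15] [2.09, 0.24, 2.46] [2.57, 0.29, 2.72] [3.08, 0.33, 2.92]
```

Emit:
send_rows:
  targets: [0.17,0.04,0.53,0,1,0.47,0.08,0.99,0,1,0.82,0.12,1.41,0,1,1.21,0.16,1.8,0,1,1.63,0.2,2.15,0,1,2.09,0.24,2.46,0,1,2.57,0.29,2.72,0,1,3.08,0.33,2.92,0,1]

```text
time: 5.15
ee_pos: [0.4836, -0.1333, 0.1628]
ee_rot: [-1.576, -0.002, 2.36]
contact_force: [5.6, 5.9, -0.0]
width: 0.265
```

Run:
```python
from h import *
from scipy.optimize import least_squares
P=np.array([[.5567,-.1072],[.5248,-.1357],get_state()['ee_pos'][:2]])
c=least_squares(lambda c:np.hypot(*(P-c).T)-.055,S).x;print('centre',c)
arc(.8)
import h;h.S=c;arc(.8)
```

```text
centre [ 0.50705934 -0.08359193]
az -114.8 r 0.0532 z 0.1628 F [ 5.65  5.91 -0.02] Ft 2.64 w 0.265
[0.46, 0.04, 0.33] [1.0, 0.08, 0.44] [1.55, 0.12, 0.49] [2.1, 0.16, 0.49] [2.65, 0.2, 0.44] [3.18, 0.25, 0.33] [3.71, 0.29, 0.17] [4.22, 0.33, -0.05] 
az -115.3 r 0.055 z 0.1628 F [ 5.65  5.91 -0.02] Ft 2.58 w 0.265
[0.53, 0.04, 0.16] [1.07, 0.08, 0.27] [1.61, 0.12, 0.32] [2.16, 0.16, 0.31] [2.71, 0.2, 0.25] [3.25, 0.25, 0.14] [3.77, 0.29, -0.03] [4.27, 0.33, -0.25]
```

Emit:
send_rows:
  targets: [0.53,0.04,0.16,0,1,1.07,0.08,0.27,0,1,1.61,0.12,0.32,0,1,2.16,0.16,0.31,0,1,2.71,0.2,0.25,0,1,3.25,0.25,0.14,0,1,3.77,0.29,-0.03,0,1,4.27,0.33,-0.25,0,1]

```text
time: 6.15
ee_pos: [0.4557, -0.1031, 0.1599]
ee_rot: [-1.576, 0.002, 2.358]
contact_force: [5.7, -1.1, -2.0]
width: 0.271
```

```bash
sed -i 's/S=np.array(\[.5059,-.0850\])/S=np.array([.5071,-.0836])/' h.py
python3 - <<'E'
from h import *
arc(.5)
im,d=grab_frame('scene');cv2.imwrite('pics/s3.png',cv2.resize(im[120:300,180:380,::-1],None,fx=4,fy=4,interpolation=cv2.INTER_CUBIC)[:600])
E
```

```text
az -159.2 r 0.055 z 0.1599 F [ 5.68 -1.13 -1.99] Ft 3.08 w 0.271
[0.31, 0.03, -0.15] [0.61, 0.05, -0.32] [0.9, 0.08, -0.51] [1.17, 0.1, -0.71] [1.43, 0.13, -0.93] [1.68, 0.15, -1.17] [1.91, 0.18, -1.43] [2.13, 0.2, -1.69]
```

View pics/s3.png

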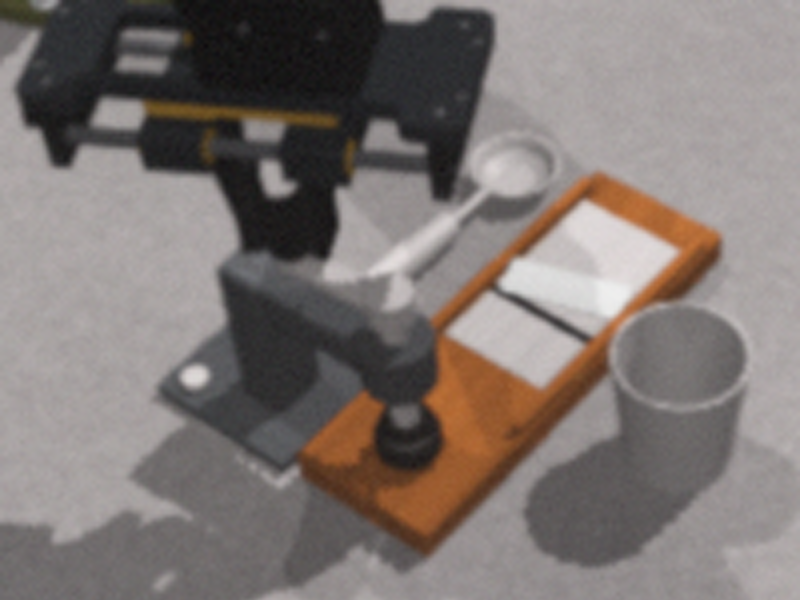

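The crank follows and the pad is still above the slicer by a few mm (at about (408,435)). Continuing in smaller steps.

Emit:
send_rows:
  targets: [0.31,0.03,-0.15,0,1,0.61,0.05,-0.32,0,1,0.9,0.08,-0.51,0,1,1.17,0.1,-0.71,0,1,1.43,0.13,-0.93,0,1,1.68,0.15,-1.17,0,1,1.91,0.18,-1.43,0,1,2.13,0.2,-1.69,0,1]

```text
time: 7.2
ee_pos: [0.4524, -0.0765, 0.1579]
ee_rot: [-1.575, 0.002, 2.358]
contact_force: [4.1, -2.6, -1.9]
width: 0.266
```

```bash
python3 -c "
from h import *
arc(.3)"
```

```text
az 172.6 r 0.0552 z 0.1579 F [ 4.09 -2.61 -1.9 ] Ft 2.06 w 0.266
[0.11, 0.02, -0.18] [0.23, 0.03, -0.35] [0.33, 0.05, -0.52] [0.44, 0.06, -0.7] [0.53, 0.08, -0.88] [0.62, 0.09, -1.07] [0.71, 0.11, -1.26] [0.78, 0.12, -1.45]
```

Emit:
send_rows:
  targets: [0.11,0.02,-0.18,0,1,0.22,0.03,-0.35,0,1,0.33,0.05,-0.52,0,1,0.44,0.06,-0.7,0,1,0.53,0.08,-0.88,0,1,0.62,0.09,-1.07,0,1,0.71,0.11,-1.26,0,1,0.78,0.12,-1.45,0,1]

```text
time: 8.2
ee_pos: [0.4569, -0.0606, 0.1566]
ee_rot: [-1.575, 0.002, 2.358]
contact_force: [1.8, -2.5, 1.4]
width: 0.267
```

```bash
python3 -c "
from h import *
arc(.3)"
```

```text
az 155.3 r 0.0552 z 0.1566 F [ 1.83 -2.47  1.38] Ft 1.48 w 0.267
[0.05, 0.02, -0.2] [0.11, 0.03, -0.4] [0.16, 0.05, -0.6] [0.21, 0.06, -0.8] [0.25, 0.08, -1.0] [0.28, 0.09, -1.21] [0.3, 0.11, -1.41] [0.31, 0.13, -1.62]
```

Emit:
send_rows:
  targets: [0.05,0.02,-0.2,0,1,0.11,0.03,-0.4,0,1,0.16,0.05,-0.6,0,1,0.21,0.06,-0.8,0,1,0.25,0.08,-1.0,0,1,0.28,0.09,-1.21,0,1,0.3,0.11,-1.41,0,1,0.31,0.13,-1.62,0,1]

```text
time: 9.2
ee_pos: [0.466, -0.0466, 0.1554]
ee_rot: [-1.574, 0.002, 2.358]
contact_force: [-0.3, -1.3, 3.4]
width: 0.264
```

```bash
python3 -c "
from h import *
arc(.25)"
```

```text
az 138.0 r 0.0552 z 0.1554 F [-0.25 -1.28  3.43] Ft 1.12 w 0.264
[-0.02, 0.01, -0.17] [-0.02, 0.03, -0.34] [-0.02, 0.04, -0.52] [-0.03, 0.05, -0.69] [-0.05, 0.07, -0.86] [-0.07, 0.08, -1.03] [-0.1, 0.09, -1.2] [-0.13, 0.11, -1.37]
```

Emit:
send_rows:
  targets: [-0.02,0.01,-0.17,0,1,-0.02,0.03,-0.34,0,1,-0.02,0.04,-0.52,0,1,-0.03,0.05,-0.69,0,1,-0.05,0.07,-0.86,0,1,-0.07,0.08,-1.03,0,1,-0.1,0.09,-1.2,0,1,-0.13,0.11,-1.37,0,1]

```text
time: 10.2
ee_pos: [0.4764, -0.0376, 0.1544]
ee_rot: [-1.574, 0.001, 2.358]
contact_force: [-4.3, -1.4, 5.7]
width: 0.267
```

Run:
```python
from h import *
arc(.2)
im,d=grab_frame('scene');cv2.imwrite('pics/s4.png',cv2.resize(im[190:260,230:330,::-1],None,fx=8,fy=8,interpolation=cv2.INTER_CUBIC))
```

```text
az 123.8 r 0.0553 z 0.1544 F [-4.28 -1.4   5.69] Ft 4.34 w 0.267
[-0.06, 0.01, -0.13] [-0.09, 0.02, -0.26] [-0.13, 0.03, -0.4] [-0.16, 0.04, -0.53] [-0.21, 0.05, -0.66] [-0.25, 0.06, -0.79] [-0.3, 0.07, -0.92] [-0.35, 0.08, -1.04]
```

View pics/s4.png

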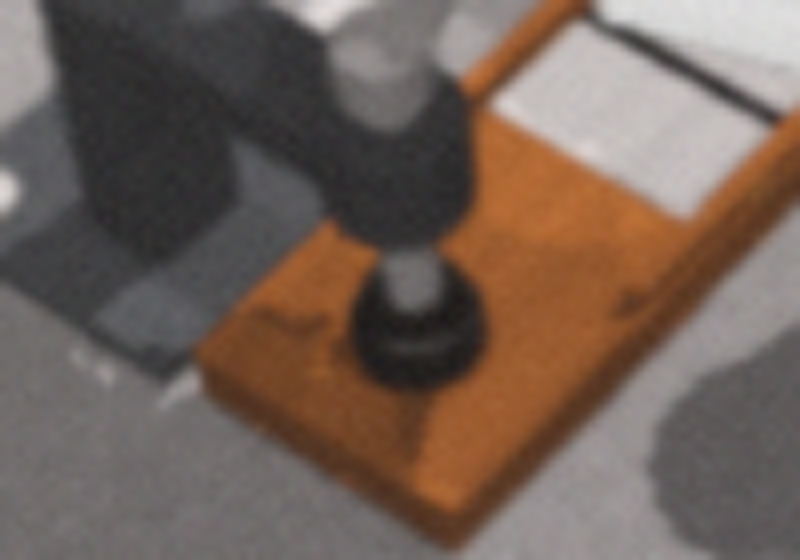

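Force at the grip has risen (1.1 → 4.3 N) and the pad, at (418,330), looks about seated. Small steps now, checking the force each time.

Emit:
send_rows:
  targets: [-0.03,0.01,-0.07,0,1,-0.06,0.01,-0.13,0,1,-0.08,0.01,-0.2,0,1,-0.09,0.02,-0.26,0,1,-0.11,0.02,-0.33,0,1,-0.13,0.03,-0.4,0,1,-0.15,0.03,-0.47,0,1,-0.16,0.04,-0.53,0,1]

```text
time: 11.25
ee_pos: [0.4809, -0.0348, 0.154]
ee_rot: [-1.573, -0.0, 2.358]
contact_force: [-5.0, -0.8, 5.2]
width: 0.264
```

Run:
```python
from h import *
arc(.1)
for i in range(4): # steadier force reading
    grab_frame('top') ;s=get_state();print(s['contact_force'].round(2),s['ee_pos'].round(4))
```

```text
az 118.2 r 0.0554 z 0.154 F [-5.04 -0.84  5.2 ] Ft 4.84 w 0.264
[-0.06, 0.01, -0.05] [-0.08, 0.01, -0.12] [-0.1, 0.02, -0.18] [-0.12, 0.02, -0.25] [-0.15, 0.03, -0.31] [-0.17, 0.03, -0.38] [-0.2, 0.04, -0.44] [-0.22, 0.04, -0.51] 
[-3.8  -1.78  6.69] [ 0.481  -0.0348  0.1541]
[-4.2  -1.54  6.17] [ 0.481  -0.0348  0.154 ]
[-4.09 -1.39  5.69] [ 0.481  -0.0347  0.154 ]
[-3.62 -0.82  5.23] [ 0.481  -0.0348  0.1541]
```

Emit:
send_rows:
  targets: [-0.06,0.01,-0.1,0,1,-0.09,0.02,-0.2,0,1,-0.13,0.03,-0.3,0,1,-0.17,0.03,-0.38,0,1,-0.2,0.04,-0.46,0,1,-0.23,0.05,-0.54,0,1,-0.27,0.05,-0.62,0,1,-0.31,0.06,-0.7,0,1]

```text
time: 12.45
ee_pos: [0.4873, -0.0318, 0.1536]
ee_rot: [-1.572, -0.001, 2.358]
contact_force: [-5.6, -1.7, 7.5]
width: 0.268
```

Run:
```python
from h import *
arc(.15)
for i in range(4):
    grab_frame('top') ;s=get_state();print(s['contact_force'].round(2),s['ee_pos'].round(4))
```

```text
az 110.9 r 0.0554 z 0.1536 F [-5.56 -1.66  7.52] Ft 5.78 w 0.268
[-0.08, 0.01, -0.08] [-0.13, 0.01, -0.17] [-0.18, 0.02, -0.26] [-0.22, 0.03, -0.35] [-0.27, 0.04, -0.44] [-0.33, 0.05, -0.53] [-0.38, 0.05, -0.62] [-0.43, 0.06, -0.71] 
[-5.01 -0.84  6.69] [ 0.4875 -0.0318  0.1536]
[-4.81 -0.81  7.14] [ 0.4874 -0.0318  0.1535]
[-5.42  0.19  6.69] [ 0.4874 -0.0318  0.1536]
[-5.59 -1.08  7.56] [ 0.4874 -0.0318  0.1536]
```

Emit:
send_rows:
  targets: [-0.08,0.01,-0.08,0,1,-0.13,0.01,-0.17,0,1,-0.18,0.02,-0.26,0,1,-0.22,0.03,-0.35,0,1,-0.27,0.04,-0.44,0,1,-0.33,0.05,-0.53,0,1,-0.38,0.05,-0.62,0,1,-0.43,0.06,-0.71,0,1]

```text
time: 13.65
ee_pos: [0.4944, -0.0296, 0.1531]
ee_rot: [-1.57, -0.003, 2.359]
contact_force: [-5.4, -0.9, 7.1]
width: 0.265
```

Run:
```python
from h import *
arc(.1)
a=[]
for i in range(4):
    grab_frame('top') ;s=get_state();a.append(s['contact_force'])
print(np.mean(a,0))
```

```text
az 103.2 r 0.0555 z 0.1531 F [-5.38 -0.88  7.08] Ft 5.44 w 0.265
[-0.08, 0.0, -0.03] [-0.12, 0.01, -0.09] [-0.16, 0.01, -0.15] [-0.19, 0.02, -0.2] [-0.23, 0.02, -0.26] [-0.27, 0.03, -0.31] [-0.32, 0.03, -0.37] [-0.36, 0.04, -0.42] 
[-5.68400061 -1.32334452  7.73055954]
```

Emit:
send_rows:
  targets: [-0.05,0.0,-0.03,0,1,-0.08,0.0,-0.06,0,1,-0.11,0.01,-0.09,0,1,-0.13,0.01,-0.12,0,1,-0.15,0.01,-0.14,0,1,-0.17,0.01,-0.16,0,1,-0.19,0.02,-0.2,0,1,-0.19,0.02,-0.2,0,1]

```text
time: 14.85
ee_pos: [0.4962, -0.0292, 0.1529]
ee_rot: [-1.568, -0.005, 2.359]
contact_force: [-5.8, -0.7, 7.4]
width: 0.265
```

Run:
```python
from h import *
arc(.1)
a=[]
for i in range(6):
    grab_frame('top') ;s=get_state();a.append(s['contact_force'])
print(np.mean(a,0),s['time'])
```

```text
az 101.4 r 0.0555 z 0.1529 F [-5.83 -0.67  7.43] Ft 5.85 w 0.265
[-0.08, 0.0, -0.03] [-0.12, 0.01, -0.09] [-0.16, 0.01, -0.14] [-0.2, 0.02, -0.2] [-0.24, 0.02, -0.25] [-0.28, 0.03, -0.31] [-0.32, 0.03, -0.36] [-0.37, 0.04, -0.42] 
[-6.5613995  -0.8700255   7.94093791] 15.15
```

Snug at about 6.6 N, against 2–3 N when turning freely. Relaxing the arm, opening partway and rising straight up.

Emit:
send_rows:
  targets: [0,0,0,0,1,0,0,0,0,1,0,0,0,0,0.4,0,0,0,0,0.2,0,0,0,0,0,0,0,0,0,-0.2,0,0,0,0,-0.2,0,0,0,0,-0.2]

```text
time: 16.15
ee_pos: [0.4963, -0.029, 0.1529]
ee_rot: [-1.569, -0.005, 2.359]
contact_force: [-0.5, 1.3, -0.8]
width: 0.592
```

```bash
python3 -c "
from h import *
arc(.1)"
```

```text
az 101.2 r 0.0556 z 0.1529 F [-0.52  1.28 -0.77] Ft 0.26 w 0.592
[-0.09, 0.0, -0.02] [-0.13, 0.01, -0.08] [-0.17, 0.01, -0.13] [-0.21, 0.02, -0.19] [-0.25, 0.02, -0.24] [-0.3, 0.03, -0.3] [-0.34, 0.03, -0.35] [-0.38, 0.04, -0.41]
```

Emit:
send_rows:
  targets: [0,-1,0,0,-0.2,0,-3.5,0,0,-0.2,0,-7,0,0,-0.2,0,-11,0,0,-0.2,-4,-11,4,0,-0.2,-8,-11,8,0,-0.2,-12,-11,12,0,-0.2,-16,-11,16,0,-0.2]

```text
time: 17.15
ee_pos: [0.4975, -0.2573, 0.2635]
ee_rot: [-1.569, -0.004, 2.359]
contact_force: [1.6, 0.6, 0.3]
width: 0.6
```

Run:
```python
from h import *
im,d=grab_frame('top');im2,d2=grab_frame('scene')
a=cv2.resize(im[255:405,170:370,::-1],None,fx=2,fy=2,interpolation=cv2.INTER_CUBIC)
b=cv2.resize(im2[160:260,220:370,::-1],(400,267),interpolation=cv2.INTER_CUBIC)
cv2.imwrite('pics/fin.png',np.hstack([a[:267],b]) if 0 else np.vstack([a,b]))
i0=np.load('top1i.npy').astype(int);df=np.abs(im.astype(int)-i0)[300:380,185:280].sum(2);print('slicer diff',df.mean(),(df>60).mean())
V,U=np.mgrid[320:360,190:290]
print(get_state()['time'],get_state()['contact_force'])
for nm,D,u,v in(('slc',d,200,352),('slc0',np.load('top1.npy'),200,352),('screw',d,305,317),('screw0',np.load('top1.npy'),305,317)):print(nm,np.median(world('top',*np.meshgrid([u-1,u,u+1],[v-1,v,v+1]),D[v-1:v+2,u-1:u+2]),0).round(4))
```

```text
slicer diff 27.858947368421052 0.026578947368421053
17.25 [ 0.33174261 -0.40540574 -0.06281488]
slc [0.4433 0.1025 0.0186]
slc0 [0.4431 0.1023 0.02  ]
screw [ 0.5047 -0.0859  0.1271]
screw0 [ 0.5047 -0.0857  0.1436]
```

View pics/fin.png

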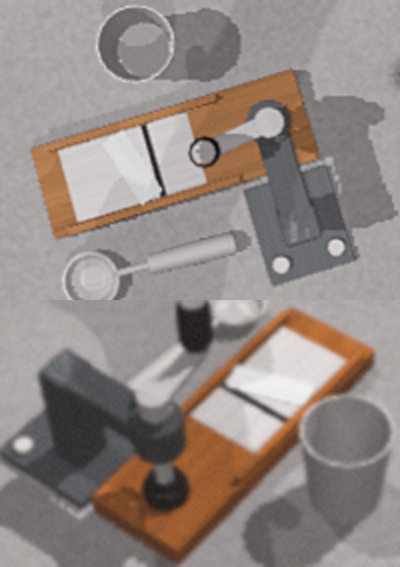

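Run:
```python
from h import *
def ray(u,v,z):
    a=world('top',[u],[v],[.5])[0];b=world('top',[u],[v],[1.])[0];return a+(b-a)*(z-a[2])/(b[2]-a[2])
K1=ray(272,330.5,.1637);S1=ray(304,316,.1273);v=K1-S1;print(K1,S1,np.hypot(*v[:2]),np.degrees(np.arctan2(v[1],v[0])))
v=K1[:2]-S;print(np.degrees(np.arctan2(v[1],v[0])),np.hypot(*v))
```

```text
[ 0.48479577 -0.03505303  0.1637    ] [ 0.50627487 -0.08429869  0.1273    ] 0.05372602789103831 113.56502183052733
114.6757601076594 0.05342552361750948
```

The image puts the crank at about 114°, but the hand let go at 101°, so it sprang back about 0.2 rad on release. I'll check whether it has settled, then re-grip and release more gently.

```bash
cat >> h.py <<'E'
def ray(u,v,z):
    a=world('top',[u],[v],[.5])[0];b=world('top',[u],[v],[1.])[0];return a+(b-a)*(z-a[2])/(b[2]-a[2])
E
python3 - <<'E'
from h import *
im,d=grab_frame('top');g=cv2.resize(im[310:350,250:325,::-1],None,fx=8,fy=8,interpolation=cv2.INTER_CUBIC);cv2.imwrite('pics/kn.png',g)
V,U=np.mgrid[318:345,255:292];m=im[318:345,255:292].astype(int).sum(2)<110
(c,rr)=cv2.minEnclosingCircle(np.c_[U[m],V[m]].astype(np.float32));print(c,rr,ray(*c,.1637))
i0=np.load('top1i.npy');V,U=np.mgrid[270:297,305:333];m=i0[270:297,305:333].astype(int).sum(2)<110
(c,rr)=cv2.minEnclosingCircle(np.c_[U[m],V[m]].astype(np.float32));print('ref',c,rr,ray(*c,.18))
print(shift([.4848,-.0351,.20]),shift([.4848,-.0351,.154]))
E
```

```text
(274.0, 330.0) 6.324655532836914 [ 0.48552447 -0.03810088  0.1637    ]
ref (317.8529357910156, 283.8529357910156) 6.511343002319336 [ 0.55424625 -0.10524416  0.18      ]
[ 16.72   6.3  -15.  ] [ 16.7   10.9  -15.01]
```

View pics/kn.png

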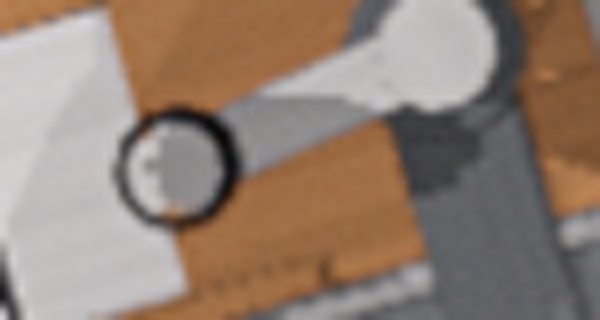

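Here the knob ring is centred at (178,168) in the crop, which is px (272,330.6). The crank is therefore stable at about 114°. Re-gripping there.

Emit:
send_rows:
  targets: [4,0,-3.6,0,-0.2,8,0,-7.2,0,-0.2,12,0,-10.8,0,-0.2,16,0,-14.4,0,-0.2,16.7,2,-15,0,-0.2,16.7,5.5,-15,0,-0.2,16.7,9,-15,0,-0.2,16.7,10.9,-15,0,-0.2]

```text
time: 18.3
ee_pos: [0.4836, -0.0334, 0.1528]
ee_rot: [-1.567, -0.006, 2.354]
contact_force: [0.1, 0.8, -0.8]
width: 0.598
```

Emit:
send_rows:
  targets: [0,0,0,0,0.1,0,0,0,0,0.2,0,0,0,0,0.3,0,0,0,0,0.4,0,0,0,0,0.6,0,0,0,0,1,0,0,0,0,1,0,0,0,0,1]

```text
time: 19.3
ee_pos: [0.4839, -0.0334, 0.1531]
ee_rot: [-1.568, -0.006, 2.354]
contact_force: [-0.2, 0.6, 3.3]
width: 0.265
```

```bash
sed -i 's/^K=.*/K=np.array([.5563,-.1074]);S=np.array([.5063,-.0846])/' h.py; python3 -c "
from h import *
arc(.25)"
```

```text
az 113.6 r 0.0559 z 0.1531 F [-0.17  0.56  3.31] Ft -0.07 w 0.265
[-0.14, 0.01, -0.13] [-0.21, 0.02, -0.29] [-0.29, 0.03, -0.44] [-0.37, 0.05, -0.59] [-0.45, 0.06, -0.74] [-0.54, 0.07, -0.89] [-0.63, 0.08, -1.03] [-0.73, 0.09, -1.18]
```

Emit:
send_rows:
  targets: [-0.07,0,-0.07,0,1,-0.12,0.01,-0.14,0,1,-0.16,0.02,-0.22,0,1,-0.2,0.02,-0.29,0,1,-0.24,0.03,-0.37,0,1,-0.29,0.03,-0.44,0,1,-0.33,0.04,-0.52,0,1,-0.37,0.05,-0.59,0,1]

```text
time: 20.3
ee_pos: [0.4892, -0.0313, 0.1527]
ee_rot: [-1.565, -0.009, 2.354]
contact_force: [-5.2, 1.1, 8.5]
width: 0.264
```

```bash
python3 -c "
from h import *
arc(.15)
a=[]
for i in range(4): grab_frame('top');a.append(get_state()['contact_force'])
print(np.mean(a,0))"
```

```text
az 107.8 r 0.056 z 0.1527 F [-5.15  1.06  8.46] Ft 4.58 w 0.264
[-0.13, 0.01, -0.05] [-0.18, 0.01, -0.14] [-0.23, 0.02, -0.23] [-0.29, 0.03, -0.32] [-0.34, 0.03, -0.4] [-0.4, 0.04, -0.49] [-0.45, 0.05, -0.58] [-0.51, 0.05, -0.66] 
[-6.22105397  1.85717218  7.92017896]
```

Emit:
send_rows:
  targets: [-0.13,0.0,-0.05,0,1,-0.18,0.0,-0.14,0,1,-0.23,0.0,-0.23,0,1,-0.29,0.0,-0.32,0,1,-0.34,0.0,-0.4,0,1,-0.4,0.01,-0.49,0,1,-0.45,0.01,-0.58,0,1,-0.51,0.02,-0.66,0,1]

```text
time: 21.5
ee_pos: [0.4956, -0.0295, 0.1522]
ee_rot: [-1.563, -0.013, 2.355]
contact_force: [-6.3, 1.7, 8.7]
width: 0.273
```

```bash
python3 -c "
from h import *
arc(.1)
a=[]
for i in range(4): grab_frame('top');a.append(get_state()['contact_force'])
print(np.mean(a,0))
arc(-.1)"
```

```text
az 101.0 r 0.0561 z 0.1522 F [-6.32  1.67  8.74] Ft 5.88 w 0.273
[-0.13, 0.0, 0.0] [-0.17, 0.01, -0.05] [-0.21, 0.01, -0.11] [-0.25, 0.02, -0.16] [-0.29, 0.02, -0.22] [-0.33, 0.02, -0.27] [-0.38, 0.03, -0.33] [-0.42, 0.03, -0.38] 
[-6.38304222  2.03430767  7.66732932]
az 100.8 r 0.0561 z 0.1522 F [-6.15  2.02  7.69] Ft 5.66 w 0.266
[-0.05, -0.0, 0.12] [-0.02, -0.01, 0.18] [0.02, -0.01, 0.23] [0.06, -0.02, 0.29] [0.09, -0.02, 0.35] [0.13, -0.03, 0.41] [0.16, -0.03, 0.47] [0.19, -0.03, 0.53]
```

Emit:
send_rows:
  targets: [-0.13,0,0,0,1,-0.18,0,-0.06,0,1,-0.22,0,-0.12,0,1,-0.26,0,-0.18,0,1,-0.3,0.01,-0.24,0,1,-0.33,0.01,-0.28,0,1,-0.36,0.02,-0.32,0,1,-0.36,0.02,-0.32,0,1]

```text
time: 22.7
ee_pos: [0.4988, -0.0289, 0.152]
ee_rot: [-1.56, -0.016, 2.355]
contact_force: [-6.9, 2.3, 9.0]
width: 0.264
```

Emit:
send_rows:
  targets: [0,0,0,0,1,0,0,0,0,1,0,0,0,0,1,0,0,0,0,1,0,0,0,0,1,0,0,0,0,1,0,0,0,0,1,0,0,0,0,1]

```text
time: 23.7
ee_pos: [0.4985, -0.0289, 0.1521]
ee_rot: [-1.56, -0.017, 2.355]
contact_force: [-4.3, 0.7, 5.4]
width: 0.266
```

```bash
python3 -c "
from h import *
arc(.1)
a=[]
for i in range(3): grab_frame('top');a.append(get_state()['contact_force'])
print(np.mean(a,0))
arc(-.1)"
```

```text
az 97.9 r 0.0563 z 0.1521 F [-4.31  0.69  5.4 ] Ft 4.17 w 0.266
[-0.14, 0.0, 0.02] [-0.19, 0.01, -0.03] [-0.23, 0.01, -0.09] [-0.27, 0.01, -0.14] [-0.32, 0.02, -0.19] [-0.36, 0.02, -0.24] [-0.41, 0.02, -0.3] [-0.45, 0.03, -0.35] 
[-3.51936215  0.4459226   5.36803233]
az 97.9 r 0.0562 z 0.1521 F [-3.28  0.62  5.5 ] Ft 3.16 w 0.268
[-0.06, -0.0, 0.13] [-0.02, -0.01, 0.19] [0.02, -0.01, 0.24] [0.06, -0.02, 0.3] [0.1, -0.02, 0.36] [0.14, -0.02, 0.41] [0.17, -0.03, 0.47] [0.21, -0.03, 0.53]
```

Emit:
send_rows:
  targets: [0.01,0,0.02,0,1,0.03,0,0.04,0,1,0.05,-0.01,0.06,0,1,0.06,-0.01,0.08,0,1,0.07,-0.01,0.1,0,1,0.09,-0.02,0.12,0,1,0.09,-0.02,0.12,0,1,0.09,-0.02,0.12,0,1]

```text
time: 24.85
ee_pos: [0.497, -0.0292, 0.1523]
ee_rot: [-1.56, -0.017, 2.355]
contact_force: [-1.2, 0.1, 3.6]
width: 0.27
```

```bash
python3 -c "
from h import *
arc(.1)
a=[]
for i in range(3): grab_frame('top');a.append(get_state()['contact_force'])
print(np.mean(a,0))
arc(-.1)"
```

```text
az 99.5 r 0.0562 z 0.1523 F [-1.21  0.11  3.58] Ft 1.18 w 0.27
[-0.14, 0.0, 0.01] [-0.18, 0.01, -0.04] [-0.22, 0.01, -0.1] [-0.26, 0.01, -0.15] [-0.31, 0.02, -0.2] [-0.35, 0.02, -0.26] [-0.4, 0.02, -0.31] [-0.44, 0.03, -0.36] 
[-2.07251835 -0.6141074   3.57769285]
az 99.5 r 0.0562 z 0.1523 F [-2.07  0.02  3.18] Ft 2.03 w 0.271
[-0.06, -0.0, 0.13] [-0.02, -0.01, 0.18] [0.02, -0.01, 0.24] [0.05, -0.02, 0.3] [0.09, -0.02, 0.36] [0.13, -0.02, 0.42] [0.16, -0.03, 0.48] [0.2, -0.03, 0.54]
```

Emit:
send_rows:
  targets: [0.01,0,0.02,0,1,0.03,-0.01,0.04,0,1,0.05,-0.02,0.06,0,1,0.06,-0.03,0.08,0,1,0.07,-0.03,0.1,0,1,0.09,-0.04,0.12,0,1,0.09,-0.04,0.12,0,1,0.09,-0.04,0.12,0,1]

```text
time: 26.0
ee_pos: [0.4953, -0.0295, 0.1525]
ee_rot: [-1.559, -0.017, 2.355]
contact_force: [-1.5, -0.9, 1.4]
width: 0.269
```

```bash
python3 -c "
from h import *
a=[]
for i in range(3): grab_frame('top');a.append(get_state()['contact_force'])
print(np.mean(a,0))
arc(-.1)"
```

```text
[-1.77170259 -1.39308928  0.68656833]
az 101.3 r 0.0562 z 0.1525 F [-1.21 -1.62  0.39] Ft 1.5 w 0.267
[-0.06, -0.0, 0.12] [-0.02, -0.01, 0.18] [0.01, -0.01, 0.24] [0.05, -0.02, 0.3] [0.08, -0.02, 0.36] [0.12, -0.02, 0.42] [0.15, -0.03, 0.48] [0.18, -0.03, 0.54]
```

Emit:
send_rows:
  targets: [0.01,0,0.02,0,1,0.03,0,0.05,0,1,0.05,0,0.08,0,1,0.07,-0.01,0.11,0,1,0.09,-0.01,0.14,0,1,0.11,-0.01,0.16,0,1,0.11,-0.01,0.16,0,1,0.11,-0.01,0.16,0,1]

```text
time: 27.15
ee_pos: [0.4934, -0.03, 0.1527]
ee_rot: [-1.559, -0.017, 2.355]
contact_force: [-1.1, -1.6, 0.4]
width: 0.264
```

```bash
python3 -c "
from h import *
a=[]
for i in range(3): grab_frame('top');a.append(get_state()['contact_force'])
print(np.mean(a,0))
arc(-.1)"
```

```text
[-1.02844991 -1.66459567 -0.34299213]
az 103.3 r 0.0561 z 0.1527 F [-0.64 -1.45 -0.48] Ft 0.96 w 0.27
[-0.06, -0.0, 0.12] [-0.02, -0.01, 0.18] [0.01, -0.01, 0.24] [0.04, -0.02, 0.3] [0.08, -0.02, 0.36] [0.11, -0.02, 0.42] [0.14, -0.03, 0.48] [0.17, -0.03, 0.54]
```

Emit:
send_rows:
  targets: [0.01,0,0.02,0,1,0.02,0,0.04,0,1,0.03,0,0.07,0,1,0.04,0,0.1,0,1,0.06,0,0.13,0,1,0.08,0,0.16,0,1,0.1,0,0.18,0,1,0.1,0,0.18,0,1]

```text
time: 28.3
ee_pos: [0.4915, -0.0305, 0.1528]
ee_rot: [-1.559, -0.017, 2.355]
contact_force: [-1.5, -1.5, 1.1]
width: 0.27
```

```bash
python3 -c "
from h import *
a=[]
for i in range(8): grab_frame('top');a.append(get_state()['contact_force'])
print(np.mean(a,0))
arc(-.1)"
```

```text
[-0.58193522 -1.06744717  0.97816991]
az 105.3 r 0.0561 z 0.1528 F [-1.38 -0.41  1.49] Ft 1.44 w 0.267
[-0.06, -0.0, 0.11] [-0.03, -0.01, 0.17] [0.01, -0.01, 0.23] [0.04, -0.02, 0.3] [0.07, -0.02, 0.36] [0.1, -0.02, 0.42] [0.13, -0.03, 0.48] [0.15, -0.03, 0.54]
```

Emit:
send_rows:
  targets: [0.01,0,0.03,0,1,0.03,0,0.06,0,1,0.04,0,0.1,0,1,0.06,-0.01,0.14,0,1,0.08,-0.01,0.17,0,1,0.1,-0.02,0.21,0,1,0.12,-0.02,0.24,0,1,0.12,-0.02,0.24,0,1]

```text
time: 29.7
ee_pos: [0.4888, -0.0314, 0.153]
ee_rot: [-1.559, -0.017, 2.355]
contact_force: [-0.1, -1.5, 0.4]
width: 0.265
```

Emit:
send_rows:
  targets: [0,0,0,0,0.45,0,0,0,0,0.43,0,0,0,0,0.4,0,0,0,0,0.36,0,0,0,0,0.3,0,0,0,0,0.2,0,0,0,0,0.05,0,0,0,0,-0.2]

```text
time: 30.7
ee_pos: [0.4889, -0.0314, 0.153]
ee_rot: [-1.559, -0.017, 2.355]
contact_force: [-0.3, -0.2, -0.1]
width: 0.514
```

```bash
python3 -c "
from h import *
arc(.1)"
```

```text
az 108.1 r 0.056 z 0.153 F [-0.25 -0.23 -0.1 ] Ft 0.31 w 0.514
[-0.12, 0.0, -0.02] [-0.15, 0.01, -0.08] [-0.18, 0.01, -0.14] [-0.22, 0.01, -0.2] [-0.25, 0.02, -0.26] [-0.29, 0.02, -0.32] [-0.32, 0.03, -0.38] [-0.36, 0.03, -0.43]
```

Force is near zero, so I rise and clear as before.

Emit:
send_rows:
  targets: [0,-1,0,0,-0.2,0,-3.5,0,0,-0.2,0,-7,0,0,-0.2,0,-11,0,0,-0.2,-4,-11,4,0,-0.2,-8,-11,8,0,-0.2,-12,-11,12,0,-0.2,-16,-11,16,0,-0.2]

```text
time: 31.7
ee_pos: [0.4909, -0.2599, 0.2631]
ee_rot: [-1.56, -0.016, 2.355]
contact_force: [0.4, 0.1, -1.0]
width: 0.597
```

Run:
```python
from h import *
im,d=grab_frame('top');cv2.imwrite('pics/kn2.png',cv2.resize(im[290:370,180:330,::-1],None,fx=5,fy=5,interpolation=cv2.INTER_CUBIC));print(get_state()['time'])
```

```text
31.75
```

View pics/kn2.png

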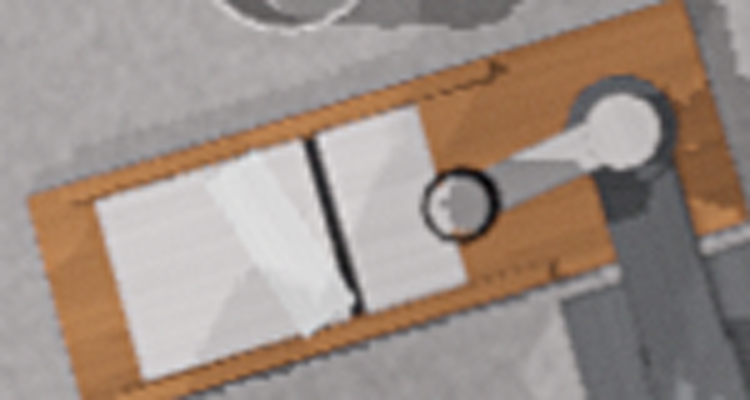

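Run:
```python
from h import *
im,d=grab_frame('top')
g=lambda a:cv2.cvtColor(a,cv2.COLOR_RGB2GRAY)[300:380,185:255].astype(np.float32)
print('slicer shift px',cv2.phaseCorrelate(g(np.load('top1i.npy')),g(im)))
print(ray(271.6,330.6,.1637),get_state()['time'])
print(ticket.close_job())
```

```text
slicer shift px ((0.07152277287324438, 0.0028618097756734073), 0.9439195738898383)
[ 0.48465001 -0.03444356  0.1637    ] 31.8
the job is handed in; nothing more can be done
None
```

I turned the grey clamp's crank clockwise about 4 rad until the pad met the slicer, snugged it, let go and handed the job in at 31.8 s. The final snugness is at the low edge of what you asked for.

- **Snugging:** the force at the grip rose from about 2–3 N turning freely to about 6.5 N, which I estimate as 0.4–0.6 rad past contact.
- **Spring-back:** on the first release the crank went back about 0.2 rad. I gripped it again, re-tightened, eased off until the force was near zero and let go. It came to rest at the same angle, so that seems to be where the screw's friction balances the pad's spring.
- **Where it ended:** from the forces, I put the resting angle at about 0.3 rad past contact. That disagrees with the note that friction keeps the screw where it is left, and I have no independent check of it.
- **Other checks:** the slicer did not move (image shift 0.07 px). The arm is clear of the clamp, and the force reading there was only noise (about 1 N or less). The largest contact force I read was about 12 N, well under 40 N.

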